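# Set out the tasting stand and offer the dish over it

### The arm

A 6-joint arm with a two-finger parallel gripper is mounted at the origin on the work surface. World frame = base frame: x ahead of the robot, y to its left, z up, the work surface at z = 0. Lengths are in m, angles in rad, forces in N, time in s.
With the tool pointing down it reaches from about 0.4 to 0.825 m from the base axis. Payload 7 kg.
Tool frame: the origin (TCP) lies on the centre line of the jaws, within the pads' length; the fingertips stand 11 mm ahead of it and the grasp point (between the pads) lies 8 mm behind it; z points along the fingers, y is the direction in which the jaws open and shut (so a half turn about z gives the same grasp; the last joint's range is limited). The gripper opens to 88 mm and grips with 3 to 60 N. Pads are 19 mm wide; open, the fingers measure 130 mm over their backs; the gripper's body (78 mm by 193 mm) begins 47 mm behind the grasp point.
Start: joints at [1.417, 0.359, 0.012, 0, -1.224, -0.288], TCP at [0.289, 0.61, 0.238] pointing down, gripper open.
Joint ranges: [-3.07, 3.07], [-1.43, 2.12], [-1.02, 1.25], [-3.03, 1.67], [-3.05, -0], [-3.03, 3.03]. Speed limits (rad/s): [2.39, 2.39, 3.01, 3.14, 3.14, 3.14].

### API

Orientations are given as [roll, pitch, yaw] about the fixed x, y, z axes, in that order (R = Rz(yaw) Ry(pitch) Rx(roll)).
In Python, from station import * gives the robot as it stands.
- The arm moves only by the tool play_rows, never from a script. Its argument "targets" is a list of rows, each a list of 7 numbers: the turn, a rotation vector about the world's x, y, z in rad, then the shift along the world's x, y, z in m, then the opening, from 0 (shut) to 1 (fully open). A call has 1 to 12 rows; each row shifts and turns the pose as measured when the row begins; what a row does not reach is not made up. A row lasts 1/8 s, in which the tool goes at most 62.5 mm and 10.7 degrees, less where a joint would pass 70% of its speed; a pose out of reach is approached as far as the arm can. A call is refused whole if a number of a shift passes 0.0625 or a number of a turn 0.188, either way. A call with a gripper value outside its range is refused whole. The fingers move at their own pace and stop on an object; "grip_force" is the grip in N (left out, the last holds). Time passes only in rows, so rows that do not move let the fingers close. It gives the time, the measured TCP pose, the force and the opening at its end, in the units of the state.
- get_state(): the state, without advancing time (a new reading comes with each control period).
- grab_frame(name): name is "scene" or "side" or "wrist"; returns (picture, depth): 400x640x3 uint8, blue, green, red; 400x640 float32, m along the optical axis (not along the pixel's ray), 0 where there is no reading.
- camera_params(name): a dict with "camera_matrix" (3x3 intrinsics, pixels), "extrinsics" (4x4, takes a point from world to camera coordinates); the wrist camera has in their place "hand_eye" (4x4, takes a point from camera to tool coordinates, whose origin is the TCP and whose axes are the flange's). Camera axes: x right, y up, looking along -z (the intrinsics and any distortion apply to the point x, -y, -z); pixel columns grow to the right and rows downward; lengths in m; the calibration is good to about 2 mm. A picture is of the moment at which its call begins: read the wrist's pose just before it. camera_params takes no time and is no camera call.
- job_done(): hands the job in, once; it reports no verdict.
The state is a dict: "t": time; "q": joint angles; "qd": joint speeds; "joint_efforts": joint torques, N m; "eef_pos": TCP position; "ee_rot": TCP orientation; "force": force on the tool from outside, world axes, zero at the start; "moment": the same for the moment, N m; "width": finger opening in m.
Only numpy, scipy, OpenCV 4.12 (cv2) and the standard library are available. Lean on these libraries where they do the work, as an engineer would, in place of code of your own. Each camera call takes 0.05 s, during which the arm holds its last target.

### The job

Pile the two loose rectangular boards squarely on the fixed wooden plinth, edges flush, to make the tasting stand, and let go of them. Then pick up the tasting dish by its bridge handle, carry it level over the pile without turning it yet and pause briefly there, a few centimetres clear of the boards; only there turn it a quarter turn, either way, so that its handle runs straight across the boards, and finish still holding it there, level and motionless. The loose tomato must stay in the middle of the dish all the while, untouched, and the other things on the counter stay where they are.

Things in the scene. Friction and masses are not known exactly. Their poses are not given: they have to be found in the camera images.
- plinth: Low wooden plinth fixed to the counter, the same outline as the boards: 130 mm (its x) by 58 mm (its y), 25 mm high. Origin: centre of its underside, on the counter at z = 0; it stands upright at any yaw. The first board lies on it with its underside at z = 25 mm, the second at z = 40 mm; the finished pile's top is at z = 55 mm.
- board_a: Loose rectangular wooden board lying flat on the counter, 130 mm (its x) by 58 mm (its y), 15 mm thick, 80 g. Origin: centre of its underside. It may be either of the two layers of the pile.
- board_b: Loose rectangular wooden board lying flat on the counter, 130 mm (its x) by 58 mm (its y), 15 mm thick, 80 g. Origin: centre of its underside. It may be either of the two layers of the pile.
- dish: Shallow round black tasting dish, 112 mm across, standing on the counter with a bridge handle over its middle; 220 g, symmetrical, balanced below the handle's middle. Its inside is a very shallow cone (8 degrees) whose lowest point is 6 mm above the underside; the rim is 19 mm high and the whole is 96 mm high. Origin: centre of its underside. Its x axis runs along the handle, z up. At the start its x axis is within 0.15 rad of parallel to the plinth's x axis.
- dish_handle (a point): Middle of the dish's bridge handle, 84 mm above the dish's underside on its axis: the place to grip. The handle is a dark bar of upright rectangular section 14 mm thick (along the dish's y), 24 mm high and 120 mm long (along the dish's x), flat-sided, carried by a steel strap 6 mm thick at each end. The space below the bar is free to 72 mm above the underside; the tomato's top is at 38 mm.
- dish_middle (a point): Point on the dish's axis 22 mm above its underside, where the tomato's centre is when it lies in the middle.
- tomato_center (a point): Centre of the loose tomato, a rigid ball 32 mm across, 20 g, that starts in the middle of the dish. It starts to roll away when the dish is tipped or jerked (speeding up or slowing down by more than about 1.5 m/s2), and does not readily roll back.
- round_board: Bystander: round wooden board, 90 mm across, 15 mm thick, lying flat (same wood as the boards, but round). Leave it alone. Origin: centre of its underside.
- jar: Bystander: small amber jar, 48 mm across, 75 mm tall. Leave it alone. Origin: centre of its underside.
- salt_pot: Bystander: white pot, 44 mm across, 62 mm tall. Leave it alone. Origin: centre of its underside.
- sauce_1: Bystander: green bottle near the far edge, 56 mm across, 200 mm tall. Leave it alone. Origin: centre of its underside.
- sauce_2: Bystander: amber bottle near the far edge, 56 mm across, 180 mm tall. Leave it alone. Origin: centre of its underside.
- bowl: Bystander: white bowl, 110 mm across, 45 mm tall. Leave it alone. Origin: centre of its underside.
- spatula: Bystander: spatula lying flat, its length roughly along y. Leave it alone. Origin: near the middle of its length, on its underside.
There are look-alikes about, which are no part of the job. What is shaped like the board_b but red is not meant.

How it is judged:
On the way, in this order (a step that is already met when the one before it is completed fails the run):
1. both boards lie squarely piled on the plinth and are let go (horizontal distance between each of board_a, board_b and plinth below 0.008 m and angle between the x axis of each of board_a, board_b and the x axis of plinth, either way round below 0.1 rad and angle between each of board_a, board_b's own z axis and vertical below 0.06 rad and ((height (world z) of board_a between 0.022 and 0.029 m and height (world z) of board_b between 0.036 and 0.045 m) or (height (world z) of board_b between 0.022 and 0.029 m and height (world z) of board_a between 0.036 and 0.045 m)) and contact force between each of board_a, board_b and the fingers below 0.05 N and linear speed of each of board_a, board_b below 0.02 m/s), for 0.2 s.
2. the dish is held level over the pile, not yet turned, the tomato in its middle (contact force between dish and the fingers above 1 N and height (world z) of dish between 0.075 and 0.2 m and horizontal distance between dish and plinth below 0.03 m and angle between the x axis of dish and the x axis of plinth, either way round below 0.4 rad and angle between dish's own z axis and vertical below 0.1 rad and distance between tomato_center and dish_middle below 0.015 m), for 0.2 s.
At the end, for the whole second after the job is handed in: Boards piled, free of the fingers: within 8 mm and 0.1 rad of the plinth, flat. Dish held by the fingers, underside 75-200 mm above the counter, within 25 mm of the plinth's axis, handle within 0.15 rad of square across, level to 0.08 rad, still; tomato within 12 mm of its middle (horizontal distance between each of board_a, board_b and plinth below 0.008 m and angle between the x axis of each of board_a, board_b and the x axis of plinth, either way round below 0.1 rad and angle between each of board_a, board_b's own z axis and vertical below 0.06 rad and ((height (world z) of board_a between 0.022 and 0.029 m and height (world z) of board_b between 0.036 and 0.045 m) or (height (world z) of board_b between 0.022 and 0.029 m and height (world z) of board_a between 0.036 and 0.045 m)) and contact force between each of board_a, board_b and the fingers below 0.05 N and contact force between dish and the fingers above 1 N and height (world z) of dish between 0.075 and 0.2 m and horizontal distance between dish and plinth below 0.025 m and angle between the x axis of dish and the x axis of plinth, either way round above 1.42 rad and angle between dish's own z axis and vertical below 0.08 rad and linear speed of dish below 0.02 m/s and angular speed of dish below 0.4 rad/s and distance between tomato_center and dish_middle below 0.012 m and contact force between dish and board_a below 0.05 N and contact force between dish and board_b below 0.05 N); the arm keeps its last pose, push and grip.
It fails at once if the tomato leaves the middle of the dish (more than 20 mm off) (distance between tomato_center and dish_middle above 0.02 m).
It fails at once if the fingers touch the tomato (contact force between tomato and the fingers above 0.3 N).
It fails at once if a bystander is pushed more than 30 mm (distance of any of round_board, jar, salt_pot, sauce_1, sauce_2, bowl, spatula from where it was at the start of the episode above 0.03 m).
It also fails if it takes over 72 s, if anything falls off the work surface, if the arm or the gripper's body presses on something with over 40 N, if the wrist force passes 120 N, or if a joint passes its speed limit or range.

## Working session

There is one attempt and no reset: what is moved stays moved. The work goes in short steps, Python scripts to look and compute and a tool call to move; the robot and the scene stay as the last step left them, time stands still between calls to the robot, and variables do not carry over. Pictures are saved under pics/ and viewed, and the job is handed in when it is done.

Besides the shell and the picture viewer there is one more tool, called after "Emit:" by a JSON object that holds its "op" and its "data". play_rows: Moves the arm, as the interface text tells. Its arguments: {"type":"object","properties":{"targets":{"type":"array","items":{"type":"array","items":{"type":"number"}}},"grip_force":{"type":"number"}},"required":["targets"]}

```bash
ls; mkdir -p pics
python3 - <<'E'
from station import *
import cv2
print(get_state())
for n in ("scene","side","wrist"):
    p,d=grab_frame(n); cv2.imwrite(f"pics/{n}0.png",p)
    print(n,camera_params(n))
    import numpy as np; np.save(f"pics/{n}0.npy",d)
E
```

```text
pics
{'t': 0.0, 'q': array([ 1.41712412e+00,  3.59416326e-01,  1.10991952e-02, -3.37525948e-04,
       -1.22408585e+00, -2.88085853e-01]), 'qd': array([ 0.00085338, -0.00042785, -0.00155596, -0.00123781, -0.00042162,
       -0.00100137]), 'joint_efforts': array([ 1.12585494e-03, -5.82714951e+01,  2.93047857e+01,  6.99664369e+00,
        6.93904716e-03, -1.66024356e-04]), 'eef_pos': array([0.28842106, 0.60978568, 0.23662345]), 'ee_rot': array([ 3.13996205e+00, -1.52301351e-04, -4.41872885e-01]), 'force': array([ 0.28223099,  0.42949799, -0.58538867]), 'moment': array([0.0087522 , 0.04248024, 0.01703286]), 'width': 0.08796176392643125}
scene {'camera_matrix': array([[363.33709527,   0.        , 333.4693204 ],
       [  0.        , 363.33709527, 200.44357898],
       [  0.        ,   0.        ,   1.        ]]), 'extrinsics': array([[ 0.74687734,  0.66492709,  0.00679666, -0.33298473],
       [-0.48289645,  0.53532848,  0.69298949,  0.22803024],
       [ 0.45714904, -0.52086023,  0.72091565, -1.73440503],
       [ 0.        ,  0.        ,  0.        ,  1.        ]])}
side {'camera_matri
[... 251 characters left out ...]
82,  0.56248466,  0.82587043, -0.06963035],
       [-0.02646224, -0.82563421,  0.56358486, -1.66102108],
       [ 0.        ,  0.        ,  0.        ,  1.        ]])}
wrist {'camera_matrix': array([[329.51274558,   0.        , 318.92211303],
       [  0.        , 329.51274558, 203.27634358],
       [  0.        ,   0.        ,   1.        ]]), 'hand_eye': array([[ 5.48404096e-04,  9.64372981e-01,  2.64545749e-01,
         7.08563122e-02],
       [ 9.99999700e-01, -6.73490109e-04,  3.82133269e-04,
         5.08696488e-05],
       [ 5.46687945e-04,  2.64545460e-01, -9.64373061e-01,
        -1.46741375e-01],
       [ 0.00000000e+00,  0.00000000e+00,  0.00000000e+00,
         1.00000000e+00]])}
```

View pics/scene0.png

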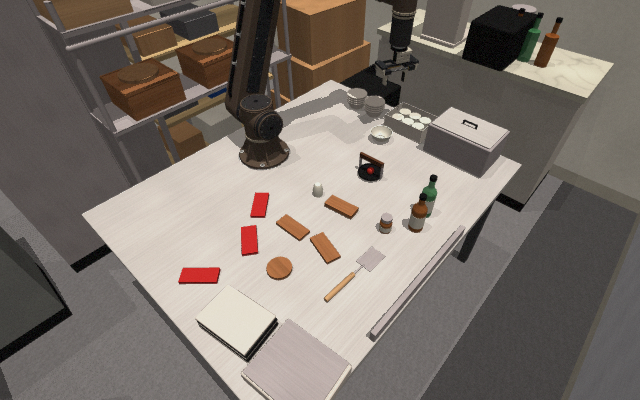

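View pics/side0.png

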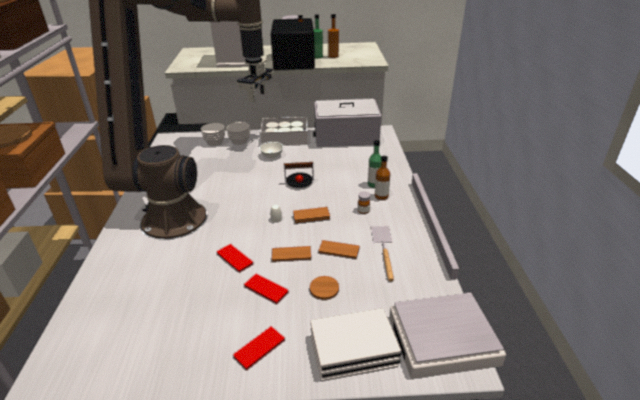

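View pics/wrist0.png

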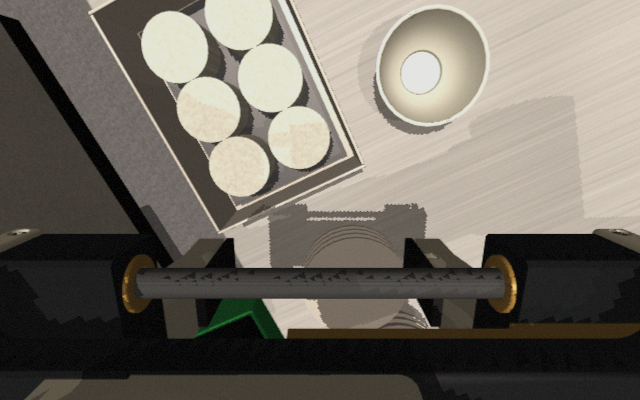

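Brown rectangles (side view): (311,215), (292,254) and (339,249). Look-alikes are the three red ones at (235,257), (266,288) and (259,347), plus the round board at (324,287). Next I need to find which brown one is the plinth.

```bash
cat > h.py <<'E'
from station import *
import cv2, numpy as np
from scipy.spatial.transform import Rotation as R
def T_wc(n,st=None):
    c=camera_params(n)
    if 'extrinsics' in c: return np.linalg.inv(c['extrinsics'])
    T=np.eye(4);T[:3,:3]=R.from_euler('xyz',st['ee_rot']).as_matrix();T[:3,3]=st['eef_pos']
    return T@c['hand_eye']
def cloud(n,d,T):
    K=camera_params(n)['camera_matrix']
    v,u=np.mgrid[0:d.shape[0],0:d.shape[1]]
    P=np.stack([(u-K[0,2])*d/K[0,0],-(v-K[1,2])*d/K[1,1],-d],-1)
    return P@T[:3,:3].T+T[:3,3]
def plane_pts(n,uv,z,T):
    K=camera_params(n)['camera_matrix']; uv=np.asarray(uv,float)
    r=np.stack([(uv[:,0]-K[0,2])/K[0,0],-(uv[:,1]-K[1,2])/K[1,1],-np.ones(len(uv))],-1)@T[:3,:3].T
    s=(z-T[2,3])/r[:,2]; return T[:3,3]+r*s[:,None]
def proj(n,P,T):
    K=camera_params(n)['camera_matrix']; C=(np.asarray(P)-T[:3,3])@T[:3,:3]
    return np.stack([K[0,2]+K[0,0]*C[:,0]/-C[:,2],K[1,2]-K[1,1]*C[:,1]/-C[:,2]],-1)
def seg(n,p,d,T,zmin=0.006,amin=60):
    """brown blobs: world rect from depth points near the top level"""
    W=cloud(n,d,T); h=cv2.cvtColor(p,cv2.COLOR_BGR2HSV)
    m=((h[...,0]>4)&(h[...,0]<18)&(h[...,1]>110)&(h[...,2]>60)&(d>0)&(W[...,2]>-.02)&(W[...,2]<.12)&(W[...,0]>.2)&(W[...,0]<1)).astype(np.uint8)
    k,l,s,c=cv2.connectedComponentsWithStats(m)
    out=[]
    for i in range(1,k):
        if s[i,4]<amin: continue
        Q=W[l==i]; zt=np.percentile(Q[:,2],80)
        q=Q[np.abs(Q[:,2]-zt)<.006]
        r=cv2.minAreaRect((q[:,:2]*1000).astype(np.float32))
        print(n,c[i].round(),s[i,4],'z pct',np.percentile(Q[:,2],[5,50,80,95]).round(4),'rect',np.round(r[0]),np.round(r[1]),round(r[2],1),'mean',q.mean(0).round(4))
E
python3 - <<'E'
from h import *
for n in("scene","side"):
    p=cv2.imread(f"pics/{n}0.png");d=np.load(f"pics/{n}0.npy");T=T_wc(n); seg(n,p,d,T)
p=cv2.imread("pics/side0.png");cv2.imwrite("pics/sidec.png",cv2.resize(p[130:310,210:410],None,fx=4,fy=4,interpolation=2)[:600])
p=cv2.imread("pics/side0.png");cv2.imwrite("pics/sidec.png",cv2.resize(p[150:300,220:400],None,fx=4,fy=4,interpolation=2))
p=cv2.imread("pics/scene0.png");cv2.imwrite("pics/scenec.png",cv2.resize(p[140:290,240:430],None,fx=4,fy=4,interpolation=2))
E
```

```text
scene [341. 206.] 410 z pct [0.0118 0.024  0.0264 0.0283] rect [513. -30.] [129.  62.] 6.2 mean [ 0.5145 -0.0308  0.0248]
scene [419. 213.] 111 z pct [0.0898 0.1078 0.115  0.118 ] rect [797.  79.] [51. 33.] 28.5 mean [0.7972 0.0748 0.1145]
scene [293. 227.] 416 z pct [0.0094 0.0147 0.0164 0.0184] rect [ 441. -233.] [130.  60.] 2.2 mean [ 0.4423 -0.2337  0.0149]
scene [325. 247.] 470 z pct [0.0095 0.0147 0.0165 0.0182] rect [ 599. -222.] [ 58. 130.] 72.8 mean [ 0.6005 -0.223   0.0149]
scene [279. 268.] 453 z pct [0.0099 0.0147 0.0165 0.0186] rect [ 540. -393.] [84. 89.] 49.1 mean [ 0.5406 -0.394   0.015 ]
scene [339. 286.] 187 z pct [0.0123 0.0179 0.02   0.0221] rect [ 747. -309.] [138.  17.] 88.5 mean [ 0.7478 -0.3134  0.0186]
side [382. 176.] 109 z pct [0.0897 0.1052 0.1146 0.1182] rect [781.  72.] [34. 48.] 70.0 mean [0.7825 0.0704 0.1145]
side [311. 214.] 414 z pct [0.01   0.0215 0.024  0.0257] rect [507. -34.] [127.  66.] 7.7 mean [ 0.5069 -0.0359  0.0224]
side [339. 249.] 472 z pct [0.0075 0.0127 0.0145 0.0161] rect [ 594. -225.] [ 63. 127.] 74.0 mean [ 0.594  -0.2262  0.0129]
side [291. 253.] 488 z pct [0.0076 0.0125 0.0144 0.0161] rect [ 436. -236.] [126.  62.] 1.1 mean [ 0.4359 -0.2382  0.0128]
side [388. 265.] 140 z pct [0.0124 0.0164 0.0186 0.0205] rect [ 742. -311.] [140.  15.] 88.2 mean [ 0.7413 -0.3186  0.0168]
side [324. 287.] 530 z pct [0.009  0.0129 0.0148 0.0165] rect [ 536. -396.] [90. 84.] 88.3 mean [ 0.5355 -0.3985  0.0131]
```

View pics/sidec.png

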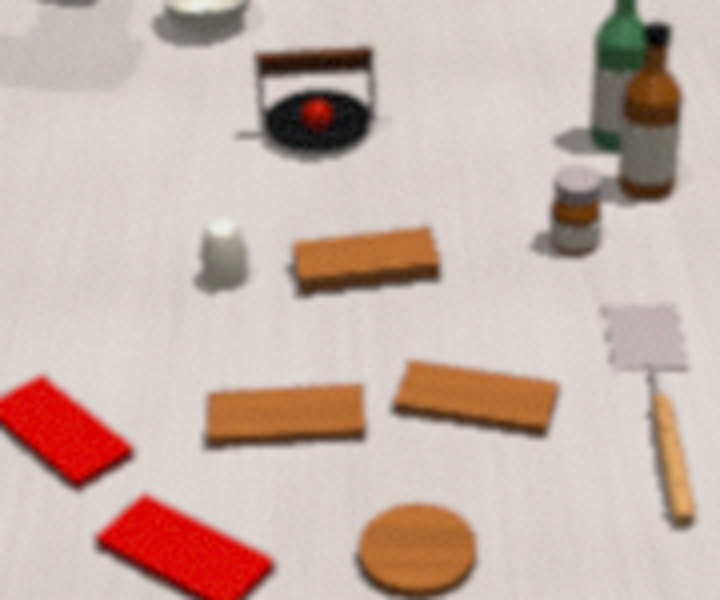

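View pics/scenec.png

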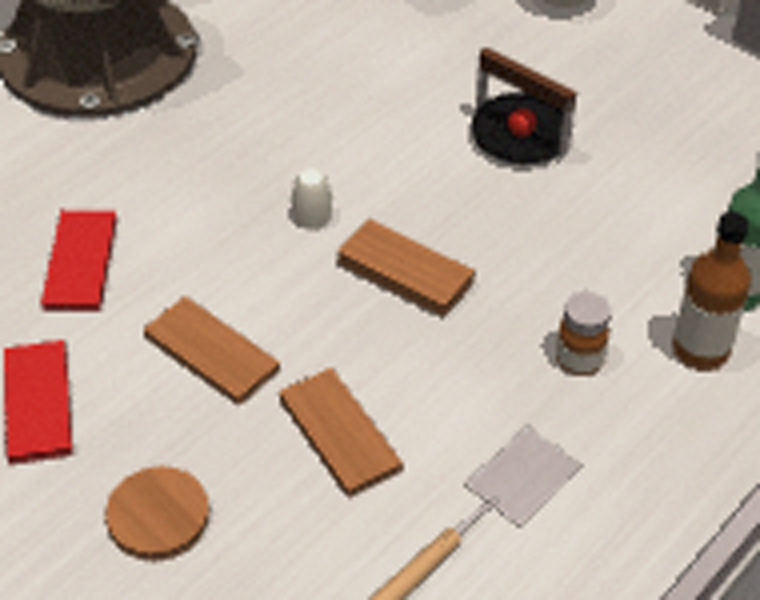

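Emit:
{"op": "play_rows", "data": {"targets": [[0,0,0.05,0.012,-0.06,0.004,1],[0,0,0.05,0.012,-0.06,0.004,1],[0,0,0.05,0.012,-0.06,0.004,1],[0,0,0.05,0.012,-0.06,0.004,1],[0,0,0.05,0.012,-0.06,0.004,1],[0,0,0.05,0.012,-0.06,0.004,1],[0,0,0.05,0.012,-0.06,0.004,1],[0,0,0.05,0.012,-0.06,0.004,1],[0,0,0.05,0.012,-0.06,0.004,1],[0,0,0.05,0.012,-0.06,0.004,1],[0,0,0.05,0.012,-0.06,0.004,1],[0,0,0.05,0.012,-0.06,0.004,1]]}}

```text
t: 1.65
eef_pos: [0.4293, -0.1235, 0.283]
ee_rot: [3.137, -0.007, 0.187]
force: [1.7, 0.2, 0.2]
width: 0.0875
```

Emit:
{"op": "play_rows", "data": {"targets": [[0,0,-0.1,0.01,0,0.01,1],[0,0,0,0,0,0,1],[0,0,0,0,0,0,1]]}}

```text
t: 2.02
eef_pos: [0.4381, -0.1283, 0.292]
ee_rot: [3.137, -0.004, 0.08]
force: [0.2, -0.5, -0.0]
width: 0.0879
```

```bash
cat >> h.py <<'E'
def shot(tag):
    st=get_state(); p,d=grab_frame("wrist"); cv2.imwrite(f"pics/{tag}.png",p); np.savez(f"pics/{tag}.npz",d=d,pos=st['eef_pos'],rot=st['ee_rot'])
    T=T_wc("wrist",st); print(st['eef_pos'].round(4),st['ee_rot'].round(4),round(st['t'],2)); return p,d,T,st
E
python3 - <<'E'
from h import *
p,d,T,st=shot("w1"); seg("wrist",p,d,T,amin=300)
E
```

```text
[ 0.4381 -0.1283  0.292 ] [ 3.1374 -0.0042  0.0805] 2.02
wrist [405.  49.] 5161 z pct [0.0133 0.0147 0.0154 0.0161] rect [ 594. -220.] [ 58. 127.] 72.9 mean [ 0.5909 -0.2191  0.0147]
wrist [241. 104.] 5320 z pct [0.0231 0.0246 0.0253 0.026 ] rect [509. -29.] [130.  57.] 7.3 mean [ 0.5122 -0.029   0.0246]
wrist [536. 107.] 4212 z pct [0.0132 0.0146 0.0153 0.016 ] rect [ 537. -392.] [89. 89.] 12.0 mean [ 0.5379 -0.3914  0.0146]
wrist [397. 174.] 4248 z pct [0.0132 0.0145 0.0152 0.0159] rect [ 437. -232.] [129.  58.] 1.3 mean [ 0.4402 -0.2313  0.0145]
```

View pics/w1.png

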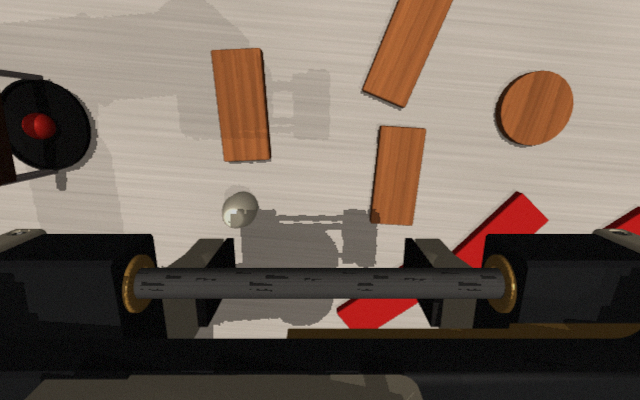

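Emit:
{"op": "play_rows", "data": {"targets": [[0.004,0.004,-0.03,0,-0.052,-0.04,1],[0,0,-0.027,0,-0.052,-0.05,1],[0,0,0,0,0,-0.06,1],[0,0,0,0,0,-0.05,1],[0,0,0,0,0,0,1]]}}

```text
t: 2.7
eef_pos: [0.4385, -0.2218, 0.0953]
ee_rot: [3.141, -0.006, 0.04]
force: [-0.9, -0.6, 0.9]
width: 0.0879
```

Run:
```python
from h import *
p,d,T,st=shot("w2"); seg("wrist",p,d,T,amin=300)
```

```text
[ 0.4385 -0.2218  0.0953] [ 3.1414 -0.006   0.0405] 2.7
wrist [ 34. 112.] 13063 z pct [0.0234 0.0246 0.0252 0.0257] rect [505. -31.] [122.  58.] 6.6 mean [ 0.5012 -0.0375  0.0246]
wrist [308.  37.] 7191 z pct [0.0134 0.0147 0.0153 0.0158] rect [ 560. -209.] [57. 56.] 72.9 mean [ 0.5553 -0.2103  0.0147]
wrist [582.  78.] 14423 z pct [0.0135 0.0147 0.0153 0.0158] rect [ 535. -388.] [89. 79.] 16.6 mean [ 0.5378 -0.3889  0.0147]
wrist [334. 195.] 11291 z pct [0.0134 0.0146 0.0151 0.0157] rect [ 449. -232.] [105.  58.] 1.2 mean [ 0.4527 -0.2317  0.0146]
```

View pics/w2.png

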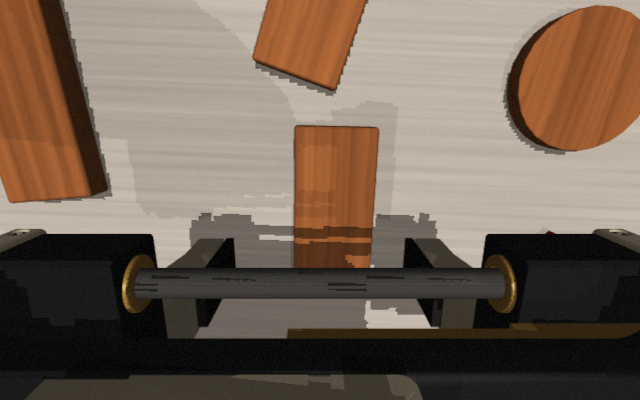

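Emit:
{"op": "play_rows", "data": {"targets": [[0,0.006,-0.02,-0.002,-0.01,-0.02,1],[0,0,0,0,0,-0.04,1],[0,0,0,0,0,-0.018,1],[0,0,0,0,0,0,1]]}}

```text
t: 3.25
eef_pos: [0.4481, -0.2309, 0.0288]
ee_rot: [3.136, -0.021, 0.031]
force: [1.0, -0.1, 0.1]
width: 0.0877
```

Run:
```python
from h import *
s=get_state();print(s['q'].round(3),s['eef_pos'],s['ee_rot'],s['qd'].round(3),s['force'])
```

```text
[-0.083  0.314 -0.631  0.005 -0.604  1.681] [ 0.4481109  -0.23094141  0.02882675] [ 3.136343   -0.02101247  0.03120446] [ 0.009 -0.036  0.027  0.008 -0.023  0.003] [ 1.02543529 -0.07516487  0.12692398]
```

Emit:
{"op": "play_rows", "data": {"targets": [[0,0.015,-0.01,-0.01,0,0,1],[0,0,0,0,0,0,1]]}}

```text
t: 3.5
eef_pos: [0.4402, -0.2307, 0.0326]
ee_rot: [3.136, -0.011, 0.023]
force: [-0.3, 0.2, -0.4]
width: 0.0875
```

Emit:
{"op": "play_rows", "data": {"targets": [[0.005,0.01,0,-0.004,-0.001,-0.008,1],[0,0,0,0,0,-0.008,1],[0,0,0,0,0,0,1]]}}

```text
t: 3.88
eef_pos: [0.4367, -0.2319, 0.017]
ee_rot: [3.141, -0.003, 0.023]
force: [-0.9, -0.4, -0.3]
width: 0.0876
```

Emit:
{"op": "play_rows", "data": {"targets": [[0,0.003,0,0,0,-0.003,0.5],[0,0,0,0,0,0,0.3],[0,0,0,0,0,0,0.3],[0,0,0,0,0,0,0.3],[0,0,0,0,0,0,0.3]], "grip_force": 20}}

```text
t: 4.5
eef_pos: [0.4365, -0.2319, 0.0134]
ee_rot: [3.141, 0.002, 0.023]
force: [0.9, -0.2, -2.5]
width: 0.0577
```

Emit:
{"op": "play_rows", "data": {"targets": [[0,0,0,0,0,0.04,0.3],[0,0,0,0.005,0,0.05,0.3],[0,0,0.03,0.03,-0.0,0.01,0.3],[0,0,0.04,0.03,0.05,0,0.3],[0,0,0.03,0.01,0.06,0,0.3],[0,0,0,0,0.06,0,0.3],[0,0,0,0,0.035,0,0.3],[0,0,0,0,0,0,0.3],[0,0,0,0,0,0,0.3]]}}

```text
t: 5.62
eef_pos: [0.5122, -0.0207, 0.1172]
ee_rot: [3.142, 0.001, 0.124]
force: [-0.2, -0.9, -0.4]
width: 0.0577
```

Run:
```python
from h import *
p,d,T,st=shot("w3"); seg("wrist",p,d,T,amin=300)
```

```text
[ 0.5122 -0.0207  0.1172] [3.1415e+00 9.0000e-04 1.2370e-01] 5.62
wrist [591. 134.] 11570 z pct [0.0134 0.0146 0.0152 0.0157] rect [ 595. -220.] [ 59. 129.] 73.0 mean [ 0.5915 -0.214   0.0146]
wrist [319. 195.] 17472 z pct [0.1173 0.1184 0.1189 0.1194] rect [544. -17.] [67. 58.] 7.0 mean [ 0.5459 -0.0163  0.1184]
wrist [319. 313.] 3362 z pct [0.1174 0.1183 0.1188 0.1192] rect [486. -24.] [19. 57.] 6.4 mean [ 0.4857 -0.0236  0.1183]
```

View pics/w3.png

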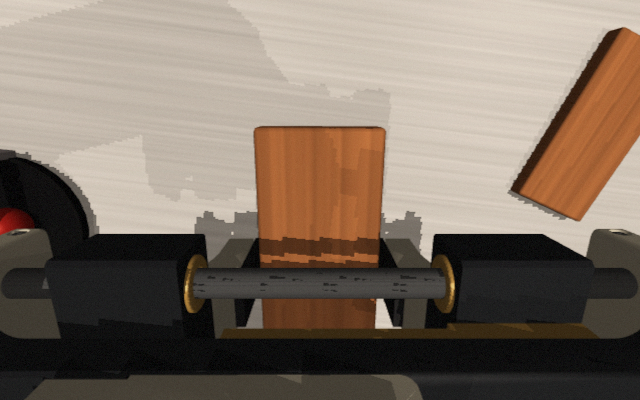

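Emit:
{"op": "play_rows", "data": {"targets": [[0,0,0.003,-0.003,-0.008,-0.02,0.3],[0,0,0,0,0,-0.02,0.3],[0,0,0,0,0,-0.02,0.3],[0,0,0,0,0,0,0.3],[0,0,0,0,0,0,0.3]]}}

```text
t: 6.3
eef_pos: [0.5094, -0.034, 0.0567]
ee_rot: [3.141, -0.0, 0.119]
force: [0.6, -0.8, -1.3]
width: 0.0579
```

Emit:
{"op": "play_rows", "data": {"targets": [[0,0,0.008,0,0.005,-0.006,0.3],[0,0,0,0,0,-0.004,0.3],[0,0,0,0,0,0,0.3]]}}

```text
t: 6.68
eef_pos: [0.5104, -0.0287, 0.0476]
ee_rot: [-3.141, -0.003, 0.128]
force: [-0.1, 0.1, -2.2]
width: 0.0577
```

Emit:
{"op": "play_rows", "data": {"targets": [[0,0.003,0,-0.001,0,-0.005,0.3],[0,0,0,0,0,-0.0035,0.3],[0,0,0,0,0,0,0.3]]}}

```text
t: 7.05
eef_pos: [0.5095, -0.0285, 0.0387]
ee_rot: [-3.141, -0.0, 0.128]
force: [-0.6, 0.1, -0.9]
width: 0.0577
```

Emit:
{"op": "play_rows", "data": {"targets": [[0,0,0,0,0,0,1],[0,0,0,0,0,0,1],[0,0,0,0,0,0.0,1],[0,0,0,0,0,0.03,1],[0,0,0,-0.03,0,0.05,1],[0,0,0,-0.05,0,0.05,1],[0,0,0,0,0,0.05,1],[0,0,0,0,0,0,1],[0,0,0,0,0,0,1]]}}

```text
t: 8.18
eef_pos: [0.4324, -0.0289, 0.2184]
ee_rot: [-3.141, -0.002, 0.128]
force: [0.3, -0.2, -0.4]
width: 0.0872
```

Run:
```python
from h import *
p,d,T,st=shot("w4"); seg("wrist",p,d,T,amin=300)
```

```text
[ 0.4324 -0.0289  0.2184] [-3.1408e+00 -1.8000e-03  1.2820e-01] 8.18
wrist [530.  52.] 6835 z pct [0.0134 0.0147 0.0154 0.016 ] rect [ 590. -218.] [ 58. 118.] 73.1 mean [ 0.5859 -0.2173  0.0147]
wrist [329. 102.] 8499 z pct [0.0384 0.0396 0.0403 0.0409] rect [510. -28.] [130.  57.] 7.1 mean [ 0.5129 -0.0277  0.0397]
wrist [ 15. 114.] 2142 z pct [0.0944 0.0956 0.0962 0.0968] rect [467. 218.] [119.  13.] 2.0 mean [0.4704 0.2184 0.0956]
```

View pics/w4.png

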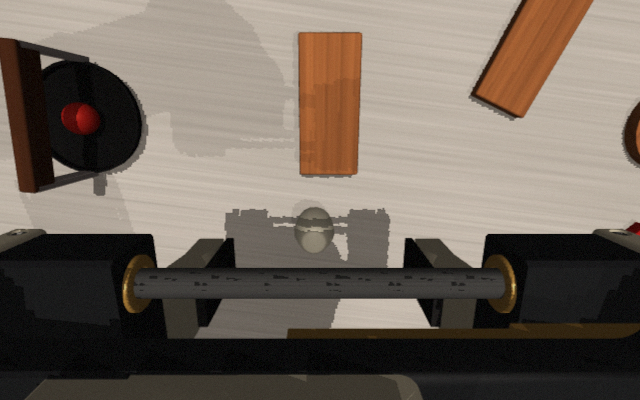

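Emit:
{"op": "play_rows", "data": {"targets": [[0,0.002,-0.1,0.03,-0.04,0,1],[0,0,-0.11,0.03,-0.05,0,1],[0,0,-0.11,0.03,-0.05,-0.02,1],[0,0,-0.1,0.03,-0.05,-0.04,1],[0,0,0,0.02,0,-0.04,1],[0,0,0,0,0,0,1],[0,0,0,0,0,0,1]]}}

```text
t: 9.1
eef_pos: [0.57, -0.2183, 0.112]
ee_rot: [3.139, 0.012, -0.303]
force: [0.7, 0.0, -1.0]
width: 0.0878
```

Run:
```python
from h import *
p,d,T,st=shot("w5"); seg("wrist",p,d,T,amin=300)
```

```text
[ 0.57   -0.2183  0.112 ] [ 3.1388  0.0119 -0.303 ] 9.1
wrist [311. 166.] 12926 z pct [0.0135 0.0146 0.0152 0.0157] rect [ 595. -220.] [ 57. 129.] 72.8 mean [ 0.6    -0.2218  0.0146]
wrist [552. 177.] 10719 z pct [0.0134 0.0145 0.0151 0.0156] rect [ 538. -393.] [89. 87.] 72.7 mean [ 0.5392 -0.3924  0.0145]
```

Emit:
{"op": "play_rows", "data": {"targets": [[-0.001,-0.012,0.003,0.025,-0.002,-0.02,1],[0,0,0,0,0,-0.03,1],[0,0,0,0,0,-0.02,1],[0,0,0,0,0,0,1],[0,0,0,0,0,0,1]]}}

```text
t: 9.78
eef_pos: [0.5985, -0.2179, 0.0502]
ee_rot: [-3.139, -0.013, -0.294]
force: [-0.8, -0.3, 0.1]
width: 0.0876
```

Emit:
{"op": "play_rows", "data": {"targets": [[0.001,0.012,-0.006,-0.004,-0.002,-0.012,1],[0,0,0,0,0,-0.012,1],[0,0,0,0,0,0,1],[0,0,0,0,0,0,1]]}}

```text
t: 10.28
eef_pos: [0.5952, -0.22, 0.0271]
ee_rot: [-3.141, -0.004, -0.3]
force: [0.3, -0.2, -0.3]
width: 0.0874
```

Emit:
{"op": "play_rows", "data": {"targets": [[0.001,0.004,0,0,0,-0.008,1],[0,0,0,0,0,-0.0055,1],[0,0,0,0,0,0,1],[0,0,0,0,0,0,0.3],[0,0,0,0,0,0,0.3],[0,0,0,0,0,0,0.3],[0,0,0,0,0,0,0.3],[0,0,0,0,0,0,0.3]], "grip_force": 20}}

```text
t: 11.28
eef_pos: [0.5954, -0.2201, 0.0129]
ee_rot: [-3.141, -0.0, -0.301]
force: [-0.9, -0.1, -1.6]
width: 0.0578
```

Emit:
{"op": "play_rows", "data": {"targets": [[0,0,0,0,0,0.04,0.3],[0,0,0.0,0,0,0.05,0.3],[0,0,0.1,-0.02,0.04,0.02,0.3],[0,0,0.11,-0.025,0.05,0,0.3],[0,0,0.11,-0.025,0.05,0,0.3],[0,0,0.1,-0.015,0.045,0,0.3],[0,0,0,0,0,0,0.3],[0,0,0,0,0,0,0.3]]}}

```text
t: 12.28
eef_pos: [0.5072, -0.0304, 0.126]
ee_rot: [-3.141, -0.002, 0.132]
force: [-0.1, -0.5, -2.2]
width: 0.0581
```

Run:
```python
from h import *
p,d,T,st=shot("w6"); seg("wrist",p,d,T,amin=300)
```

```text
[ 0.5072 -0.0304  0.126 ] [-3.1415e+00 -1.7000e-03  1.3180e-01] 12.28
wrist [316. 123.] 815 z pct [0.0378 0.0395 0.0405 0.1176] rect [571. -20.] [ 5. 57.] 7.5 mean [ 0.5712 -0.0197  0.0393]
```

```bash
sed -i 's/W\[...,2\]<.12/W[...,2]<.16/' h.py
python3 - <<'E'
from h import *
z=np.load("pics/w6.npz");p=cv2.imread("pics/w6.png")
st=dict(eef_pos=z['pos'],ee_rot=z['rot']); seg("wrist",p,z['d'],T_wc("wrist",st),amin=300)
E
```

```text
wrist [319. 193.] 18234 z pct [0.1258 0.1276 0.1282 0.1287] rect [538. -26.] [66. 58.] 7.5 mean [ 0.5407 -0.0257  0.1277]
wrist [319. 313.] 3372 z pct [0.1266 0.1276 0.128  0.1285] rect [481. -34.] [18. 57.] 7.7 mean [ 0.4811 -0.0336  0.1276]
```

Emit:
{"op": "play_rows", "data": {"targets": [[0,0.002,-0.005,0.003,0.002,-0.02,0.3],[0,0,0,0,0,-0.02,0.3],[0,0,0,0,0,-0.015,0.3],[0,0,0,0,0,0,0.3],[0,0,0,0,0,0,0.3]]}}

```text
t: 12.95
eef_pos: [0.5123, -0.0333, 0.0693]
ee_rot: [3.141, 0.0, 0.116]
force: [-0.5, 0.0, -0.4]
width: 0.0579
```

Emit:
{"op": "play_rows", "data": {"targets": [[0,0,0.01,-0.002,0.005,-0.005,0.3],[0,0,0,0,0,-0.003,0.3],[0,0,0,0,0,0,0.3]]}}

```text
t: 13.32
eef_pos: [0.5109, -0.0281, 0.062]
ee_rot: [-3.141, -0.002, 0.126]
force: [0.7, -0.4, -0.1]
width: 0.058
```

Emit:
{"op": "play_rows", "data": {"targets": [[0,0.002,0,0,0,-0.005,0.3],[0,0,0,0,0,-0.003,0.3],[0,0,0,0,0,0,0.3]]}}

```text
t: 13.7
eef_pos: [0.5111, -0.0279, 0.0537]
ee_rot: [-3.141, -0.0, 0.127]
force: [-0.4, 0.3, -0.6]
width: 0.0581
```

Release, retreat up and back towards the dish so the camera sees both.

Emit:
{"op": "play_rows", "data": {"targets": [[0,0,0,0,0,0,1],[0,0,0,0,0,0,1],[0,0,0,0,0,0.0,1],[0,0,0,0,0,0.03,1],[0,0,0,-0.03,0.02,0.06,1],[0,0,0,-0.04,0.05,0.06,1],[0,0,0,0,0.05,0.06,1],[0,0,0,0,0,0,1],[0,0,0,0,0,0,1]]}}

```text
t: 14.82
eef_pos: [0.4533, 0.0676, 0.2337]
ee_rot: [-3.139, -0.001, 0.126]
force: [-0.1, -0.3, -1.0]
width: 0.0876
```

Run:
```python
from h import *
p,d,T,st=shot("w7"); seg("wrist",p,d,T,amin=300)
```

```text
[0.4533 0.0676 0.2337] [-3.1394e+00 -9.0000e-04  1.2600e-01] 14.82
wrist [423. 135.] 7894 z pct [0.0534 0.0546 0.0553 0.0559] rect [511. -27.] [128.  58.] 7.5 mean [ 0.5146 -0.0262  0.0546]
wrist [149. 154.] 1944 z pct [0.0942 0.0956 0.0962 0.0968] rect [467. 218.] [118.  14.] 1.9 mean [0.4705 0.2182 0.0955]
```

View pics/w7.png

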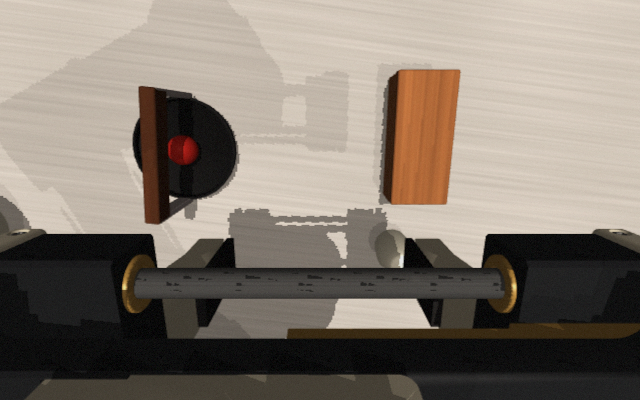

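Emit:
{"op": "play_rows", "data": {"targets": [[-0.002,0,-0.03,0.005,0.05,0,1],[0,0,-0.03,0.005,0.05,-0.03,1],[0,0,-0.033,0.004,0.04,-0.03,1],[0,0,0,0,0.01,0,1],[0,0,0,0,0,0,1],[0,0,0,0,0,0,1]]}}

```text
t: 15.62
eef_pos: [0.4677, 0.2154, 0.1678]
ee_rot: [3.135, 0.004, 0.022]
force: [-0.0, -1.6, -0.6]
width: 0.0878
```

Run:
```python
from h import *
p,d,T,st=shot("w8"); seg("wrist",p,d,T,amin=300)
```

```text
[0.4677 0.2154 0.1678] [3.1352 0.0045 0.0224] 15.62
wrist [614. 155.] 8020 z pct [0.0533 0.0546 0.0551 0.0557] rect [510. -21.] [130.  49.] 9.1 mean [ 0.5099 -0.0176  0.0545]
wrist [313. 179.] 1769 z pct [0.0944 0.0955 0.0961 0.0966] rect [494. 220.] [65. 13.] 1.5 mean [0.495  0.2195 0.0955]
```

View pics/w8.png

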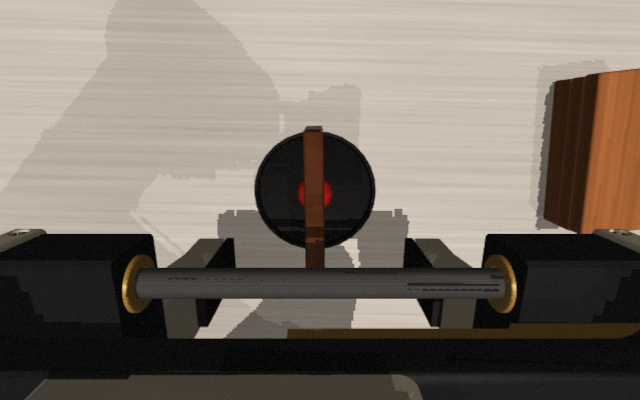

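Emit:
{"op": "play_rows", "data": {"targets": [[0.006,-0.004,0.009,0,0.003,-0.02,1],[0,0,0,0,0,-0.02,1],[0,0,0,0,0,-0.015,1],[0,0,0,0,0,0,1],[0,0,0,0,0,0,1]]}}

```text
t: 16.3
eef_pos: [0.4698, 0.2161, 0.1156]
ee_rot: [-3.137, -0.006, 0.028]
force: [0.8, 0.1, 0.6]
width: 0.0874
```

Emit:
{"op": "play_rows", "data": {"targets": [[-0.004,0.006,0.003,-0.003,0.0025,-0.012,1],[0,0,0,0,0,-0.012,1],[0,0,0,0,0,0,1],[0,0,0,0,0,0,1]]}}

```text
t: 16.8
eef_pos: [0.4669, 0.2193, 0.0907]
ee_rot: [-3.14, -0.0, 0.032]
force: [0.6, -0.3, -0.5]
width: 0.0878
```

Emit:
{"op": "play_rows", "data": {"targets": [[-0.001,0,0,0,-0.0005,-0.007,0.7],[0,0,0,0,0,-0.007,0.5],[0,0,0,0,0,0,0.4],[0,0,0,0,0,0,0.4],[0,0,0,0,0,0,0.4]], "grip_force": 10}}

```text
t: 17.42
eef_pos: [0.4671, 0.2189, 0.076]
ee_rot: [-3.141, -0.001, 0.032]
force: [-1.0, 0.2, 1.1]
width: 0.043
```

Run:
```python
from h import *
p,d,T,st=shot("w9"); seg("wrist",p,d,T,amin=300)
```

```text
[0.4671 0.2189 0.076 ] [-3.141e+00 -7.000e-04  3.170e-02] 17.43
wrist [320. 194.] 3333 z pct [0.0944 0.0955 0.096  0.0965] rect [506. 220.] [42. 14.] 2.0 mean [0.5068 0.2199 0.0955]
```

View pics/w9.png

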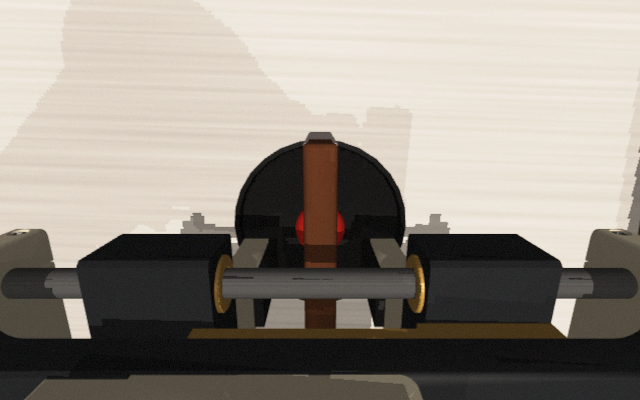

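Emit:
{"op": "play_rows", "data": {"targets": [[0,0,0,0,0,0,0.32],[0,0,0,0,0,0,0.26],[0,0,0,0,0,0,0.22],[0,0,0,0,0,0,0.19],[0,0,0,0,0,0,0.175],[0,0,0,0,0,0,0.165],[0,0,0,0,0,0,0.155],[0,0,0,0,0,0,0.13],[0,0,0,0,0,0,0.1]], "grip_force": 5}}

```text
t: 18.6
eef_pos: [0.4672, 0.2187, 0.0764]
ee_rot: [-3.141, -0.001, 0.032]
force: [-1.1, -1.3, 1.4]
width: 0.0137
```

Emit:
{"op": "play_rows", "data": {"targets": [[0,0,0,0,0,0,0.05],[0,0,0,0,0,0,0.0],[0,0,0,0,0,0,0]], "grip_force": 30}}

```text
t: 18.98
eef_pos: [0.4672, 0.2187, 0.0764]
ee_rot: [-3.141, -0.001, 0.032]
force: [0.3, 0.1, 0.8]
width: 0.0139
```

```bash
cat >> h.py <<'E'
def red(tag,x0,x1,y0,y1):
    for n in("side","scene"):
        p,d=grab_frame(n); cv2.imwrite(f"pics/{tag}_{n}.png",p)
        P=cloud(n,d,T_wc(n)); 
        ok=(P[...,0]>x0)&(P[...,0]<x1)&(P[...,1]>y0)&(P[...,1]<y1)&(P[...,2]>.01)
        b,g,r=[p[...,i].astype(int) for i in range(3)]
        m=ok&(r>110)&(g<70)&(b<70); v,u=np.nonzero(m); print(n,'tomato px',u.mean().round(1),v.mean().round(1),len(u),P[m].mean(0).round(4))
        uc,vc=int(u.mean()),int(v.mean()); c=p[max(0,vc-50):vc+50,uc-65:uc+65]
        cv2.imwrite(f"pics/{tag}_{n}_c.png",cv2.resize(c,None,fx=5,fy=5,interpolation=2))
E
python3 - <<'E'
from h import *
print(get_state()['width']); red("r0",.38,.58,.14,.3)
E
```

```text
0.0138618098402219
side tomato px 299.7 176.4 7 [0.4693 0.2111 0.0316]
scene tomato px 370.5 169.8 4 [0.4738 0.2146 0.0313]
```

View pics/r0_side_c.png

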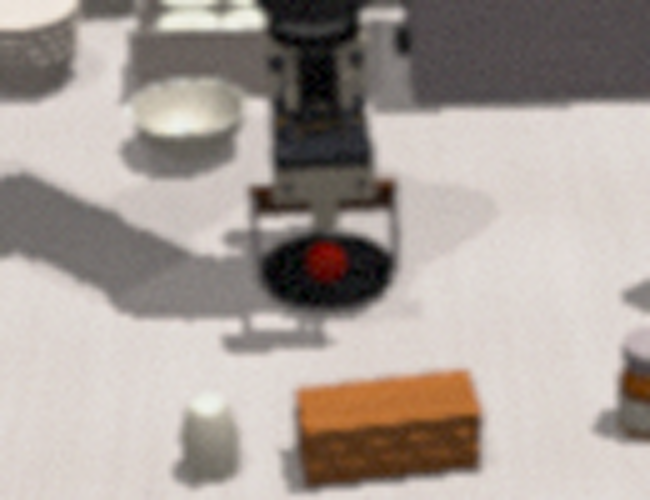

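Emit:
{"op": "play_rows", "data": {"targets": [[0,0,0,0,0,0.001,0],[0,0,0,0,0,0.002,0],[0,0,0,0,0,0.002,0],[0,0,0,0,0,0.003,0],[0,0,0,0,0,0.003,0],[0,0,0,0,0,0.003,0],[0,0,0,0,0,0.004,0],[0,0,0,0,0,0.004,0],[0,0,0,0,0,0.004,0],[0,0,0,0,0,0.003,0],[0,0,0,0,0,0.002,0],[0,0,0,0,0,0.001,0]]}}

```text
t: 20.58
eef_pos: [0.4665, 0.2185, 0.1101]
ee_rot: [-3.141, 0.0, 0.031]
force: [-0.3, 0.2, -1.8]
width: 0.0137
```

Run:
```python
from h import *
print(get_state()['eef_pos'],get_state()['ee_rot'],get_state()['width'],get_state()['force']); red("r1",.38,.58,.14,.3)
```

```text
[0.46649528 0.21852972 0.1100972 ] [-3.14106807e+00  1.71024180e-04  3.10624411e-02] 0.013716431056594479 [-0.3076709   0.18170859 -1.83744758]
side tomato px 299.0 169.5 2 [0.4678 0.2117 0.0642]
scene tomato px 371.5 165.2 4 [0.4777 0.2128 0.0608]
```

View pics/r1_side_c.png

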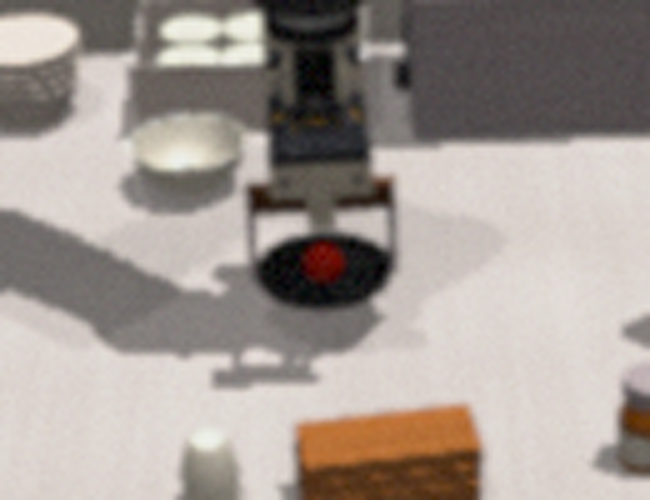

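Emit:
{"op": "play_rows", "data": {"targets": [[0,0,0,0,0,0.002,0],[0,0,0,0,0,0.003,0],[0,0,0,0,0,0.004,0],[0,0,0,0,0,0.005,0],[0,0,0,0,0,0.006,0],[0,0,0,0,0,0.007,0],[0,0,0,0,0,0.007,0],[0,0,0,0,0,0.007,0],[0,0,0,0,0,0.006,0],[0,0,0,0,0,0.005,0],[0,0,0,0,0,0.003,0],[0,0,0,0,0,0.001,0]]}}

```text
t: 22.18
eef_pos: [0.4664, 0.2185, 0.1702]
ee_rot: [-3.141, -0.0, 0.031]
force: [0.1, 0.1, -3.2]
width: 0.014
```

Emit:
{"op": "play_rows", "data": {"targets": [[0,0,0,0,0,0.001,0],[0,0,0,0,-0.001,0,0],[0,0,0,0,-0.001,0,0],[0,0,0,0,-0.0015,0,0],[0,0,0,0,-0.002,0,0],[0,0,0,0,-0.002,0,0],[0,0,0,0,-0.0025,0,0],[0,0,0,0,-0.0025,0,0],[0,0,0,0.0005,-0.003,0,0],[0,0,0,0.0005,-0.003,0,0],[0,0,0,0.0005,-0.003,0,0],[0,0,0,0.0005,-0.003,0,0]]}}

```text
t: 23.68
eef_pos: [0.4682, 0.1919, 0.1706]
ee_rot: [3.142, 0.001, 0.031]
force: [0.2, 0.5, -2.7]
width: 0.0137
```

Run:
```python
from h import *
s=get_state();print(s['eef_pos'],s['ee_rot'],s['width'],s['qd'].round(3)); red("r2",.38,.58,.1,.3)
```

```text
[0.46821923 0.19194581 0.17062886] [3.14151311e+00 1.00556933e-03 3.09738892e-02] 0.013708271761245363 [-0.046 -0.01  -0.014  0.001 -0.001  0.044]
side tomato px 300.0 160.0 4 [0.4741 0.1815 0.1248]
scene tomato px 369.2 157.2 4 [0.4814 0.1839 0.1251]
```

View pics/r2_side_c.png

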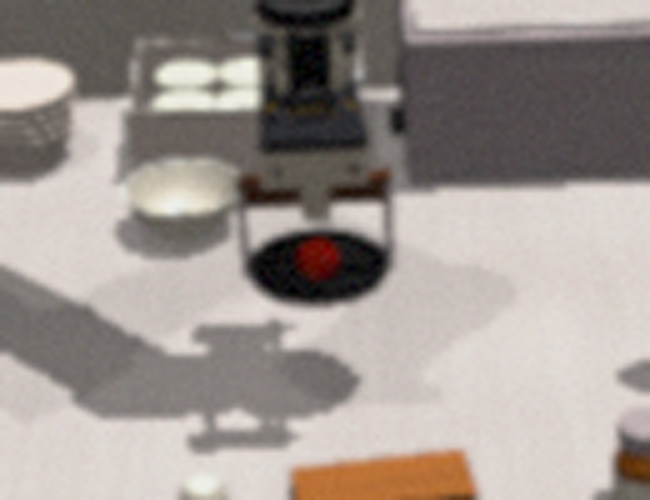

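Emit:
{"op": "play_rows", "data": {"targets": [[0,0,0,0,-0.001,0,0],[0,0,0,0.0005,-0.002,0,0],[0,0,0,0.0005,-0.0025,0,0],[0,0,0,0.0005,-0.003,0,0],[0,0,0,0.0006,-0.0035,0,0],[0,0,0,0.0007,-0.004,0,0],[0,0,0,0.0008,-0.004,0,0],[0,0,0,0.0008,-0.0045,0,0],[0,0,0,0.0008,-0.0045,0,0],[0,0,0,0.0009,-0.005,0,0],[0,0,0,0.0009,-0.005,0,0],[0,0,0,0.0009,-0.005,0,0]]}}

```text
t: 25.28
eef_pos: [0.4766, 0.1449, 0.1706]
ee_rot: [3.141, 0.001, 0.031]
force: [-0.2, 0.1, -3.2]
width: 0.0137
```

Emit:
{"op": "play_rows", "data": {"targets": [[0,0,0,0.0009,-0.005,0,0],[0,0,0,0.0009,-0.005,0,0],[0,0,0,0.0009,-0.005,0,0],[0,0,0,0.0009,-0.005,0,0],[0,0,0,0.0009,-0.005,0,0],[0,0,0,0.0009,-0.005,0,0],[0,0,0,0.0009,-0.0045,0,0],[0,0,0,0.0009,-0.004,0,0],[0,0,0,0.0009,-0.0035,0,0],[0,0,0,0.0007,-0.003,0,0],[0,0,0,0.0004,-0.002,0,0],[0,0,0,0.0002,-0.001,0,0]]}}

```text
t: 26.78
eef_pos: [0.4867, 0.0933, 0.1706]
ee_rot: [3.142, 0.001, 0.031]
force: [0.3, 0.2, -2.0]
width: 0.0138
```

Run:
```python
from h import *
s=get_state();print(s['eef_pos'],s['ee_rot'],s['width'],s['qd'].round(3)); red("r3",.38,.6,.0,.3)
```

```text
[0.48672858 0.09330639 0.1706343 ] [3.14150050e+00 9.97633407e-04 3.06543220e-02] 0.013783001661195702 [-0.016  0.001  0.002 -0.    -0.001  0.015]
side tomato px 304.6 172.4 7 [0.4903 0.0835 0.1259]
scene tomato px 357.5 171.2 4 [0.4994 0.0839 0.1235]
```

View pics/r3_side_c.png

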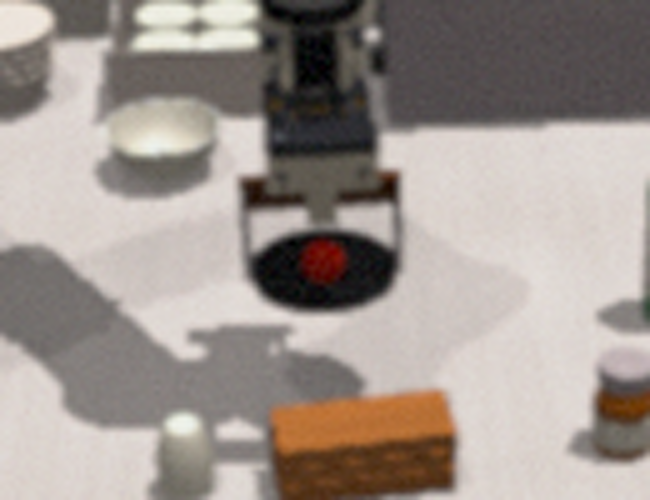

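Emit:
{"op": "play_rows", "data": {"targets": [[0,0,0,0,-0.001,0,0],[0,0,0,0.0004,-0.002,0,0],[0,0,0,0.0005,-0.0025,0,0],[0,0,0,0.0005,-0.003,0,0],[0,0,0,0.0006,-0.0035,0,0],[0,0,0,0.0007,-0.004,0,0],[0,0,0,0.0008,-0.004,0,0],[0,0,0,0.0008,-0.0045,0,0],[0,0,0,0.0008,-0.0045,0,0],[0,0,0,0.0009,-0.005,0,0],[0,0,0,0.0009,-0.005,0,0],[0,0,0,0.0009,-0.005,0,0]]}}

```text
t: 28.38
eef_pos: [0.495, 0.0465, 0.1706]
ee_rot: [3.141, 0.001, 0.031]
force: [0.2, -0.3, -2.1]
width: 0.0138
```

Emit:
{"op": "play_rows", "data": {"targets": [[0,0,0,0.0009,-0.005,0,0],[0,0,0,0.0009,-0.005,0,0],[0,0,0,0.0009,-0.005,0,0],[0,0,0,0.0009,-0.005,0,0],[0,0,0,0.0009,-0.005,0,0],[0,0,0,0.0009,-0.005,0,0],[0,0,0,0.0009,-0.005,0,0],[0,0,0,0.0009,-0.005,0,0],[0,0,0,0.0009,-0.0045,0,0],[0,0,0,0.0008,-0.004,0,0],[0,0,0,0.0008,-0.004,0,0],[0,0,0,0.0007,-0.0035,0,0]]}}

```text
t: 29.88
eef_pos: [0.5062, -0.0136, 0.1707]
ee_rot: [3.141, 0.001, 0.031]
force: [-0.8, -0.4, -1.7]
width: 0.0141
```

Emit:
{"op": "play_rows", "data": {"targets": [[0,0,0,0.0006,-0.003,0,0],[0,0,0,0.0006,-0.003,0,0],[0,0,0,0.0005,-0.0025,0,0],[0,0,0,0.0005,-0.002,0,0],[0,0,0,0.0004,-0.0015,0,0],[0,0,0,0.0002,-0.001,0,0],[0,0,0,0,-0.0005,0,0],[0,0,0,0,0,0,0],[0,0,0,0,0,0,0],[0,0,0,0,0,0,0],[0,0,0,0,0,0,0],[0,0,0,0,0,0,0]]}}

```text
t: 31.38
eef_pos: [0.5092, -0.028, 0.1706]
ee_rot: [3.142, 0.001, 0.031]
force: [0.6, -0.6, -3.0]
width: 0.0138
```

Run:
```python
from h import *
s=get_state();print(s['eef_pos'],s['ee_rot'],s['width'],s['qd'].round(3)); red("r4",.38,.6,-.1,.1)
shot("w10")
```

```text
[ 0.50915384 -0.02801521  0.17061346] [3.14150676e+00 1.02019684e-03 3.10458407e-02] 0.013786026390788752 [ 0.     0.    -0.    -0.001 -0.001 -0.   ]
side tomato px 305.5 200.8 28 [ 0.4898 -0.0365  0.0791]
scene tomato px 342.3 188.8 6 [ 0.5204 -0.0341  0.124 ]
[ 0.5092 -0.028   0.1706] [3.1415e+00 1.0000e-03 3.1100e-02] 31.48
```

View pics/r4_side_c.png

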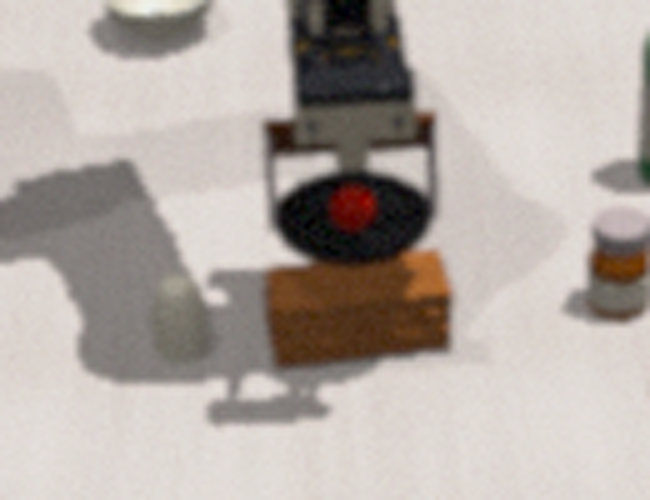

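View pics/r4_scene_c.png

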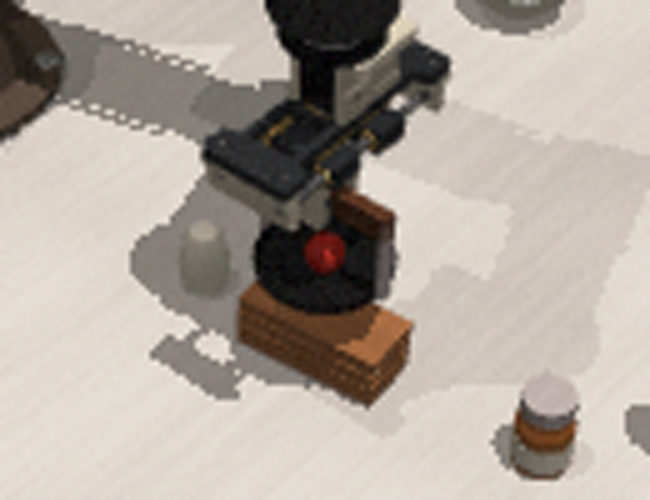

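View pics/w10.png

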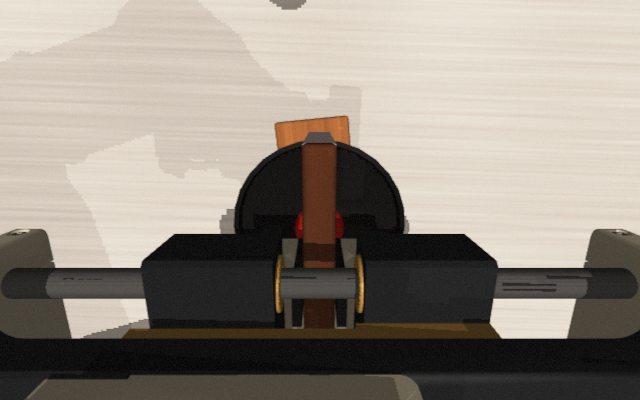

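Emit:
{"op": "play_rows", "data": {"targets": [[0,0,-0.008,0,0,0,0],[0,0,-0.015,0,0,0,0],[0,0,-0.02,0,0,0,0],[0,0,-0.025,0,0,0,0],[0,0,-0.03,0,0,0,0],[0,0,-0.035,0,0,0,0],[0,0,-0.04,0,0,0,0],[0,0,-0.04,0,0,0,0],[0,0,-0.04,0,0,0,0],[0,0,-0.03,0,0,0,0],[0,0,-0.02,0,0,0,0],[0,0,-0.01,0,0,0,0]]}}

```text
t: 33.02
eef_pos: [0.5091, -0.028, 0.1706]
ee_rot: [3.141, 0.001, -0.304]
force: [-0.5, -1.0, -3.0]
width: 0.0138
```

Run:
```python
from h import *
s=get_state();print(s['eef_pos'],s['ee_rot'],s['width'],s['qd'].round(3)); red("r5",.38,.6,-.1,.1)
```

```text
[ 0.50911447 -0.02804312  0.17059666] [ 3.14148931e+00  1.08281900e-03 -3.04237386e-01] 0.013782097964496276 [-0.001  0.001  0.    -0.001  0.002 -0.086]
side tomato px 303.6 203.1 30 [ 0.4827 -0.0398  0.0716]
scene tomato px 341.3 188.8 6 [ 0.5166 -0.0355  0.1225]
```

View pics/r5_side_c.png

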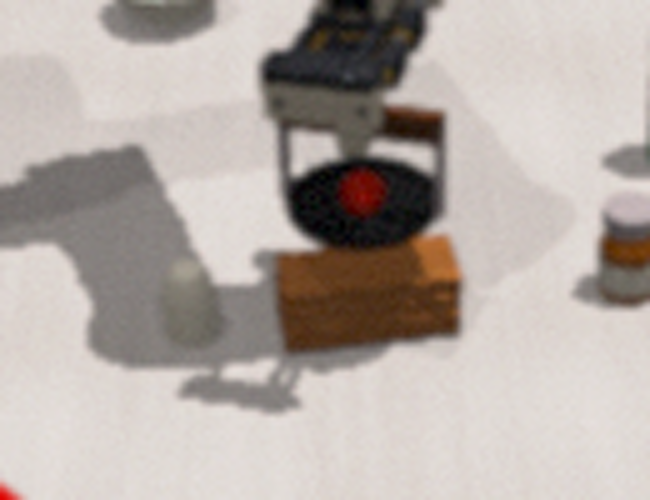

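Emit:
{"op": "play_rows", "data": {"targets": [[0,0,-0.01,0,0,0,0],[0,0,-0.02,0,0,0,0],[0,0,-0.03,0,0,0,0],[0,0,-0.04,0,0,0,0],[0,0,-0.05,0,0,0,0],[0,0,-0.05,0,0,0,0],[0,0,-0.05,0,0,0,0],[0,0,-0.05,0,0,0,0],[0,0,-0.05,0,0,0,0],[0,0,-0.05,0,0,0,0],[0,0,-0.05,0,0,0,0],[0,0,-0.05,0,0,0,0]]}}

```text
t: 34.62
eef_pos: [0.5091, -0.028, 0.1706]
ee_rot: [3.142, 0.001, -0.833]
force: [-0.1, -0.0, -2.9]
width: 0.0141
```

Emit:
{"op": "play_rows", "data": {"targets": [[0,0,-0.05,0,0,0,0],[0,0,-0.05,0,0,0,0],[0,0,-0.05,0,0,0,0],[0,0,-0.05,0,0,0,0],[0,0,-0.05,0,0,0,0],[0,0,-0.05,0,0,0,0],[0,0,-0.05,0,0,0,0],[0,0,-0.05,0,0,0,0],[0,0,-0.04,0,0,0,0],[0,0,-0.03,0,0,0,0],[0,0,-0.02,0,0,0,0],[0,0,-0.01,0,0,0,0]]}}

```text
t: 36.12
eef_pos: [0.5092, -0.028, 0.1706]
ee_rot: [3.142, 0.001, -1.364]
force: [0.3, -0.1, -3.0]
width: 0.0138
```

Emit:
{"op": "play_rows", "data": {"targets": [[0,0,-0.01,0,0,0,0],[0,0,-0.015,0,0,0,0],[0,0,-0.02,0,0,0,0],[0,0,-0.015,0,0,0,0],[0,0,-0.01,0,0,0,0],[0,0,-0.005,0,0,0,0],[0,0,0,0,0,0,0],[0,0,0,0,0,0,0],[0,0,0,0,0,0,0],[0,0,0,0,0,0,0]]}}

```text
t: 37.38
eef_pos: [0.5091, -0.028, 0.1706]
ee_rot: [3.142, 0.001, -1.444]
force: [-1.1, -0.1, -2.1]
width: 0.0139
```

Run:
```python
from h import *
s=get_state();print(s['t'],s['eef_pos'],s['ee_rot'],s['width'],s['qd'].round(3)); red("r6",.38,.6,-.1,.1)
p,d,T,_=shot("w11"); seg("wrist",p,d,T,amin=200)
for n in("side","scene"):
    p,d=grab_frame(n); print(n); seg(n,p,d,T_wc(n),amin=60)
```

```text
37.375 [ 0.50913553 -0.0280425   0.17062288] [ 3.14154686e+00  1.01992253e-03 -1.44395520e+00] 0.013901503859821428 [ 0.    -0.001 -0.002 -0.001 -0.001  0.002]
side tomato px 304.9 209.4 10 [ 0.4866 -0.046   0.0484]
scene tomato px nan nan 0 [nan nan nan]h.py:42: RuntimeWarning: Mean of empty slice.
  m=ok&(r>110)&(g<70)&(b<70); v,u=np.nonzero(m); print(n,'tomato px',u.mean().round(1),v.mean().round(1),len(u),P[m].mean(0).round(4))
  ret = ret.dtype.type(ret / rcount)
  ret = um.true_divide(
h.py:43: RuntimeWarning: Mean of empty slice.
  uc,vc=int(u.mean()),int(v.mean()); c=p[max(0,vc-50):vc+50,uc-65:uc+65]
Traceback (most recent call last):
  File "h.py", line 43, in red
    uc,vc=int(u.mean()),int(v.mean()); c=p[max(0,vc-50):vc+50,uc-65:uc+65]
          ~~~^^^^^^^^^^
ValueError: cannot convert float NaN to integer
```

View pics/r6_side_c.png

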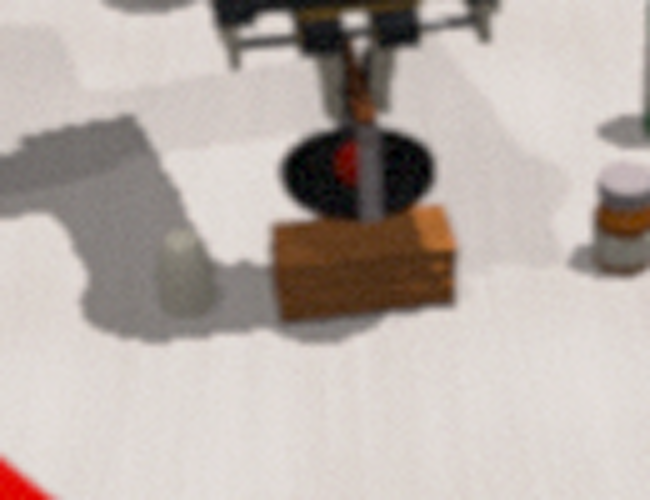

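View pics/r6_scene.png

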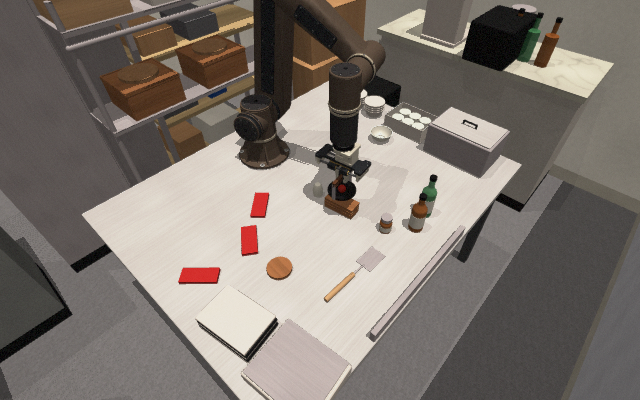

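Run:
```python
from h import *
p,d,T,_=shot("w11"); seg("wrist",p,d,T,amin=200)
p=cv2.imread("pics/r6_scene.png"); cv2.imwrite("pics/r6_scene_c.png",cv2.resize(p[140:230,290:390],None,fx=6,fy=6,interpolation=2))
a=cv2.imread("pics/r6_scene_c.png"); b=cv2.resize(cv2.imread("pics/w11.png")[:300],None,fx=.9,fy=.9); print(a.shape)
```

```text
[ 0.5092 -0.028   0.1706] [-3.1416e+00  1.1000e-03 -1.4440e+00] 37.48
wrist [246. 171.] 343 z pct [0.0185 0.0542 0.0551 0.1129] rect [574. -42.] [23. 10.] 62.7 mean [ 0.5729 -0.0425  0.0545]
wrist [102. 198.] 1201 z pct [0.0361 0.0468 0.0509 0.0546] rect [697.  -2.] [27. 46.] 29.0 mean [ 0.6932 -0.0047  0.0496]
(540, 600, 3)
```

View pics/w11.png

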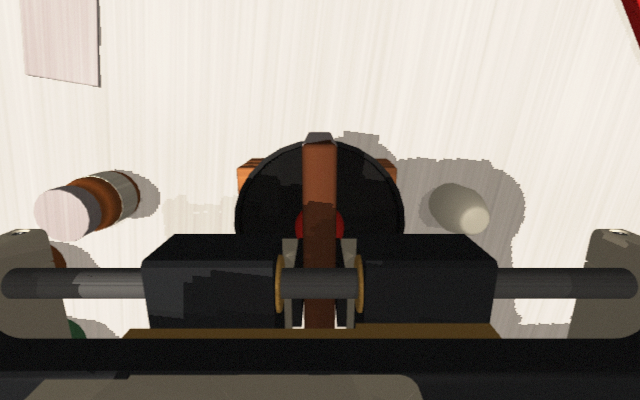

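View pics/r6_scene_c.png

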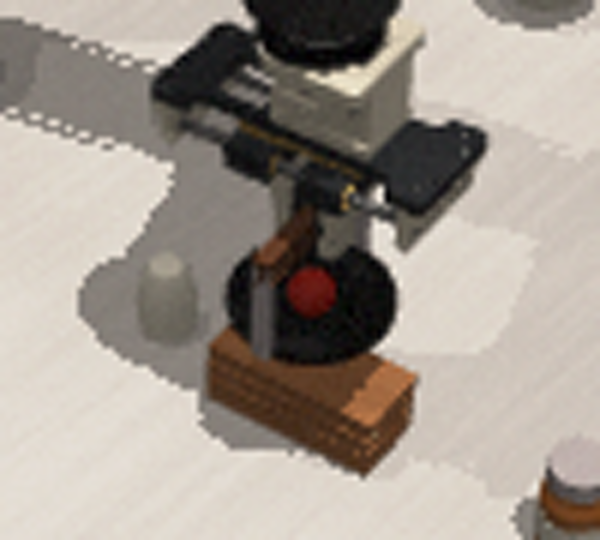

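All good: the tomato is central, the pile is flush and the handle runs across the boards. Handing in.

Run:
```python
from station import *
print(job_done())
```

```text
the job is handed in; nothing more can be done
None
```

I piled the two brown boards on the plinth and let go of them. I then carried the dish by its handle over the pile, paused there, turned it −1.475 rad and handed in at about 37.5 s, still holding it.

- **Pile:** my last clear measurement, before I fetched the dish, put the pile top at z = 54.6 mm. Its centre was about 3 mm from the plinth's measured centre and its yaw within 0.2°. At the end the dish hid most of the pile, so I could only check it by eye in the side and scene pictures, where it looked flush.
- **Dish:** at the end the arm was motionless at about (0.509, −0.028), with the dish about 40 mm clear of the boards. It was level to about 0.001 rad, and the handle was within about 0.01 rad of square across, going by the arm's own pose reading.
- **Tomato:** it looked central in every picture. At the end it was partly hidden by a strap in the side view. My colour-based check failed on the final scene picture, so I confirmed it there by eye in an enlarged crop.
- **Bystanders:** the ones I could see in the last pictures appeared unmoved. I did not measure them.

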